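# Book a specimen cup in through a one-way gate lane

## Robot

A 6-joint arm with a two-finger parallel gripper is mounted at the origin on a cart in front of the work surface, level with it; the furniture and walls round the work are solid. World frame = base frame: x ahead of the robot, y to its left, z up, the work surface at z = 0. Lengths are in mm, angles in rad, forces in N, time in s.
With the tool pointing down it reaches from about 300 to 875 mm from the base axis. Payload 6.4 kg.
Tool frame: the origin (TCP) lies between the finger pads; the fingertips stand 14 mm ahead of it and the grasp point (between the pads) lies 5 mm behind it (manip.tip_reach is the distance from the TCP to the fingertips, in mm); y points along the fingers, x is the direction in which the jaws open and shut, and the axes are right-handed (so a half turn about y gives the same grasp; the last joint's range is limited). The gripper opens to 85 mm and grips with 20 to 120 N. Pads are 22 mm wide; open, the fingers measure 114 mm over their backs; the gripper's body (76 mm by 85 mm) begins 54 mm behind the grasp point. The pads swing forward as they close: fully open they stand 13 mm farther back than shut.
Start: joints at [0.904, 0.181, 1.607, -0, 1.354, -0.206], TCP at [255.674, 515.046, 245.288] pointing down, gripper open.
Joint ranges: [-2.99, 2.99], [-0.89, 2.07], [0.3, 2.58], [-1.14, 4.28], [0, 2.63], [-3.12, 3.12]. Speed limits (rad/s): [2.57, 2.57, 3.01, 3.14, 3.14, 3.14].

## Interface

Orientations are given as a 3x3 rotation matrix whose columns are the frame's x, y, z axes.
In Python, from station import manip gives the robot as it stands.
- The arm moves only by the tool send_rows, never from a script. Its argument "commands" is text: rows parted by semicolons, each of 7 numbers parted by spaces: the closure, from -1 (fully open) to 1 (shut), then the shift along the world's x, y, z in m, then the turn, a rotation vector about the world's x, y, z in units of 8 degrees (1.0 is 8 degrees). A call has 1 to 12 rows; each row shifts and turns the pose as measured when the row begins; what a row does not reach is not made up. A row lasts 1/10 s, in which the tool goes at most 50 mm and 8.59 degrees, less where a joint would pass 70% of its speed; a pose out of reach is approached as far as the arm can. A call is refused whole if a number of a shift passes 0.05 or a number of a turn 1, either way. A call with a gripper value outside its range is refused whole. The fingers move at their own pace and stop on an object; the grip force is fixed at half the most. Time passes only in rows, so rows that do not move let the fingers close. It gives the time, the measured TCP pose, the force and the opening at its end, in the units of the state.
- manip.get_state(): the state, without advancing time (a new reading comes with each control period).
- manip.camera(name): name is "side" or "top" or "wrist"; returns the picture (480x640x3 uint8, red, green, blue); there is no depth.
- manip.calibration(name): a dict with "fx", "fy", "cx", "cy" (pixels), "world_from_camera" (4x4, takes a point from camera to world coordinates). Camera axes: x right, y down, z forward; pixel columns grow to the right and rows downward; lengths in mm; the calibration is good to about 2 mm. A picture is of the moment at which its call begins: read the wrist's pose just before it. calibration takes no time and is no camera call; for the wrist camera it gives the pose at the moment of the call.
- manip.job_done(): hands the job in, once; it reports no verdict.
The state is a dict: "time_s": time; "joints": joint angles; "joint_vel": joint speeds; "tau": joint torques, N m; "ee_pos": TCP position; "orientation": TCP orientation; "contact_force": force on the tool from outside, world axes, zero at the start; "moment": the same for the moment, N m; "finger_gap": finger opening in mm.
Only numpy, scipy, OpenCV 4.12 (cv2) and the standard library are available. Lean on these libraries where they do the work, as an engineer would, in place of code of your own. Each camera call takes 0.05 s, during which the arm holds its last target.

## Task

Take the specimen cup (the wide, squat one of the three small containers standing at the front of the bench, outside the lane's mouth) and set it upright in the flared mouth of the one-way lane. Slide it in along the lane's floor, without lifting it over the gate, past the sprung pawl until the pawl has snapped shut behind it, and leave it standing free in the bay.

Things in the scene. Friction and masses are not known exactly. Their poses are not given: they have to be found in the camera images.
- cup_mid (a point): Centre of the specimen cup, 35 mm above its underside; z up. Round, white screw cap, 70 mm tall; body 56 mm wide up to 56 mm height, cap 59 mm wide above; about 0.12 kg. Stands loose on the bench with two narrower ones (a vial 35 wide, 80 tall; a bottle 33 wide, 74 tall) in any order, 90 mm or more apart.
- gate_lane: One-way lane fixed to the bench, 230 x 112 mm: grey plate, aluminium rails, open on top. Origin on the centre line at bench level; x inward along the lane, y left of that, z up. Floor at z = 4 mm; all rails end at z = 24. Rails 66 mm apart from x = -65 to the end stop at 108; mouth flares to 85 apart at x = -105. A cup centred at x = -75, y = 0 stands in the mouth touching nothing.
- bay (a point): Middle of the bay's floor behind the pawl: lane frame x = 70, y = 0, z = 4 mm; axes as the lane's. A cup's centre has about 10 mm of play either way along the lane here, between the shut pawl and the end stop, and 5 mm to either side.
- pawl (a joint): Angle of the sprung pawl, rad: 0 shut, slanting across the lane; 0.6 to 0.85 while the cup squeezes past; 1.1 at most. Dark steel arm 45 mm long, z = 12 to 22 mm, pivot at lane x = 0, y = 40; shut, its 4 mm round tip is at x = 28, y = 5. The cup meets it centred near x = -20, opens it with 1 to 2 N; past x = 61 it snaps shut and blocks return.
Things that resemble listed ones, but are neither listed nor needed, are in the scene too. Of the things like the part that bears cup_mid, leave any that is blue; of the rest the larger one is meant.

How it is judged (in metres and radians):
On the way, in this order (a step that is already met when the one before it is completed fails the run):
1. the cup stands in the lane in front of the pawl (x of cup_mid in the frame of gate_lane between -0.12 and -0.015 m and y of cup_mid in the frame of gate_lane between -0.02 and 0.02 m and z of cup_mid in the frame of gate_lane between 0.03 and 0.05 m and angle between cup_mid's own z axis and vertical below 0.26 rad), for 0.1 s.
2. the cup, upright on the lane's floor, presses the pawl aside (x of cup_mid in the frame of gate_lane between -0.015 and 0.06 m and y of cup_mid in the frame of gate_lane between -0.02 and 0.02 m and z of cup_mid in the frame of gate_lane between 0.03 and 0.05 m and value of joint pawl above 0.4 rad).
At the end, for the whole second after the job is handed in: The cup stands upright (within 7 degrees) and still on the floor of the bay, its centre 55 to 85 mm inward of the lane's origin and within 15 mm of the centre line, and the pawl is shut behind it (under 0.12 rad) (x of cup_mid in the frame of gate_lane between 0.055 and 0.085 m and y of cup_mid in the frame of gate_lane between -0.015 and 0.015 m and z of cup_mid in the frame of gate_lane between 0.035 and 0.043 m and angle between cup_mid's own z axis and vertical below 0.12 rad and value of joint pawl below 0.12 rad and linear speed of cup below 0.02 m/s); the robot touches nothing.
It fails at once if the cup is lifted over the gate (raised more than 16 mm off the lane's floor over or behind the pawl) (x of cup_mid in the frame of gate_lane between -0.01 and 0.11 m and y of cup_mid in the frame of gate_lane between -0.05 and 0.05 m and z of cup_mid in the frame of gate_lane above 0.055 m).
It also fails if it takes over 48 s, if anything falls off the work surface, if the arm or the gripper's body presses on something with over 40 N, if the wrist force passes 120 N, or if a joint passes its speed limit or range.

## Working session

There is one attempt and no reset: what is moved stays moved. The work goes in short steps, Python scripts to look and compute and a tool call to move; the robot and the scene stay as the last step left them, time stands still between calls to the robot, and variables do not carry over. Pictures are saved under pics/ and viewed, and the job is handed in when it is done.

Besides the shell and the picture viewer there is one more tool, called as name(argument=value, ...) on one line, values as JSON. send_rows: Moves the arm, as the interface text tells. Its arguments: {"type":"object","properties":{"commands":{"type":"string"}},"required":["commands"]}

```bash
ls; mkdir -p pics; python3 - <<'E'
from station import manip
import cv2
print(manip.get_state())
for n in ["top","side","wrist"]:
    im=manip.camera(n); cv2.imwrite(f"pics/{n}0.png",im[:,:,::-1]); 
    c=manip.calibration(n); print(n,c)
E
```

```text
pics
{'time_s': 0.0, 'joints': array([ 9.03728840e-01,  1.81545839e-01,  1.60801553e+00,  1.02692490e-05,
        1.35377782e+00, -2.06270277e-01]), 'joint_vel': array([ 0.00088892,  0.00144828,  0.00067293,  0.00027022,  0.00054505,
       -0.00010315]), 'tau': array([ 1.32230474e-05, -4.44866395e+01, -3.51346529e+01, -1.37890111e-04,
        8.94324883e-03,  1.79540862e-06]), 'ee_pos': array([255.31501191, 514.62166189, 244.37778904]), 'orientation': array([[ 4.44663367e-01, -1.08843331e-03, -8.95697106e-01],
       [ 8.95696140e-01, -1.36594227e-03,  4.44664548e-01],
       [-1.70745825e-03, -9.99998475e-01,  3.67521022e-04]]), 'contact_force': array([ 0.22869159, -0.56429804,  1.00982507]), 'moment': array([ 0.03014378,  0.03022208, -0.02357404]), 'finger_gap': 85.57399072544578}
top {'fx': 535.8141215303976, 'fy': 535.8141215303976, 'cx': 313.92078803060934, 'cy': 242.2780081654006, 'world_from_camera': array([[ 2.56636975e-02, -9.89344134e-01,  1.43316290e-01,
         2.92031219e+02],
       [-9.99546695e-01, -2.76528698e-02, -1.19047210e-02,
        -1.16560857e+01],
       [
[... 404 characters left out ...]
.52493733e-01,  7.45193313e-01,
        -7.69565429e+02],
       [-1.06589074e-02, -8.00691636e-01, -5.98981879e-01,
         6.87501547e+02],
       [ 0.00000000e+00,  0.00000000e+00,  0.00000000e+00,
         1.00000000e+00]])}
wrist {'fx': 346.2316313036846, 'fy': 346.2316313036846, 'cx': 322.7047817477254, 'cy': 245.80228584956814, 'world_from_camera': array([[ 4.44408384e-01,  8.51181771e-01,  2.79268296e-01,
         1.83600822e+02],
       [ 8.95820109e-01, -4.21305472e-01, -1.41449745e-01,
         5.50600465e+02],
       [-2.74218324e-03,  3.13035609e-01, -9.49737431e-01,
         3.73705544e+02],
       [ 0.00000000e+00,  0.00000000e+00,  0.00000000e+00,
         1.00000000e+00]])}
```

View pics/top0.png

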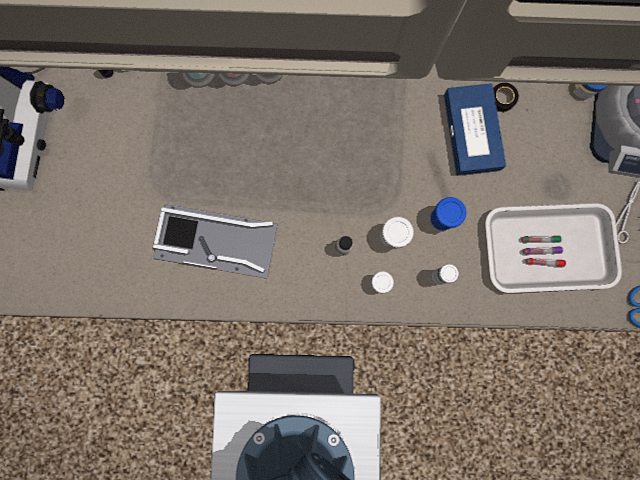

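View pics/side0.png

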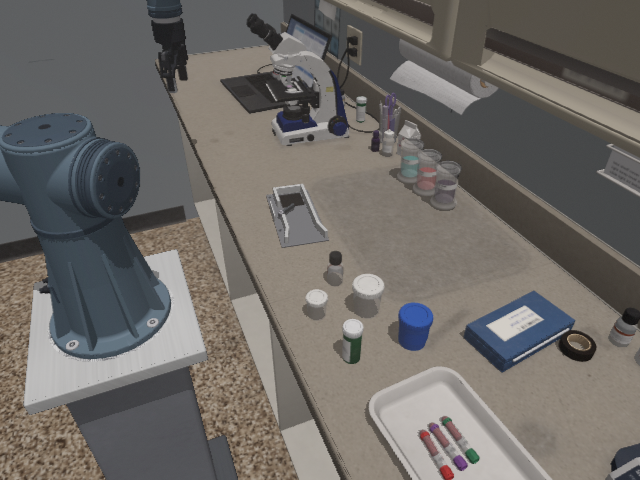

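View pics/wrist0.png

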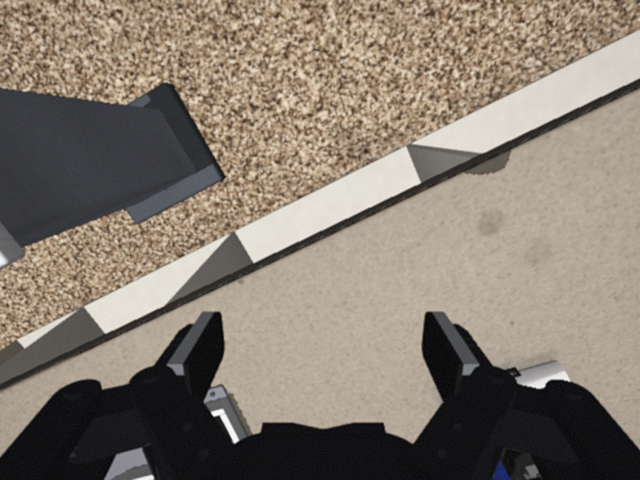

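```bash
cat > h.py <<'E'
import numpy as np,cv2
from station import manip
def ray(n,uv,z,c=None):
    c=c or manip.calibration(n); T=c["world_from_camera"]
    d=T[:3,:3]@np.array([(uv[0]-c["cx"])/c["fx"],(uv[1]-c["cy"])/c["fy"],1]); o=T[:3,3]
    return o+d*(z-o[2])/d[2]
def proj(n,P,c=None):
    c=c or manip.calibration(n); T=c["world_from_camera"]
    p=T[:3,:3].T@(np.array(P,float)-T[:3,3]); return np.array([c["fx"]*p[0]/p[2]+c["cx"],c["fy"]*p[1]/p[2]+c["cy"]])
E
python3 - <<'E'
from h import *
im=cv2.imread("pics/top0.png")
g=cv2.cvtColor(im,cv2.COLOR_BGR2GRAY); hsv=cv2.cvtColor(im,cv2.COLOR_BGR2HSV)
m=((hsv[...,2]>175)&(hsv[...,1]<50)).astype(np.uint8)*255
roi=np.zeros_like(m); roi[205:300,330:475]=1
cs,_=cv2.findContours(m*roi,cv2.RETR_EXTERNAL,cv2.CHAIN_APPROX_NONE)
for c in cs:
    if cv2.contourArea(c)<60: continue
    (u,v),r=cv2.minEnclosingCircle(c); M=cv2.moments(c); u2,v2=M['m10']/M['m00'],M['m01']/M['m00']
    p=ray("top",(u2,v2),70); e=ray("top",(u2+np.sqrt(M['m00']/np.pi),v2),70)
    print((u,v),r,(u2,v2),p.round(1),"diam",2*np.linalg.norm(e-p))
cv2.imwrite("pics/lanez.png",cv2.resize(im[195:285,145:285],None,fx=5.7,fy=5.7,interpolation=cv2.INTER_CUBIC))
s=cv2.imread("pics/side0.png")
cv2.imwrite("pics/sidez.png",cv2.resize(s[170:380,250:450],None,fx=2.8,fy=2.8,interpolation=cv2.INTER_CUBIC))
E
```

```text
(382.6082458496094, 281.7061767578125) 10.744688034057617 (382.51492159838136, 281.70864946889225) [ 365.5 -152.8   70. ] diam 38.12600020574927
(449.0, 273.0) 9.219644546508789 (449.0933908045977, 272.85847701149424) [ 385.3 -277.1   70. ] diam 32.192561456356884
(397.8507385253906, 231.4253692626953) 15.366584777832031 (397.8693098384728, 231.41189427312776) [ 460.9 -181.1   70. ] diam 55.61811877716451
```

View pics/lanez.png

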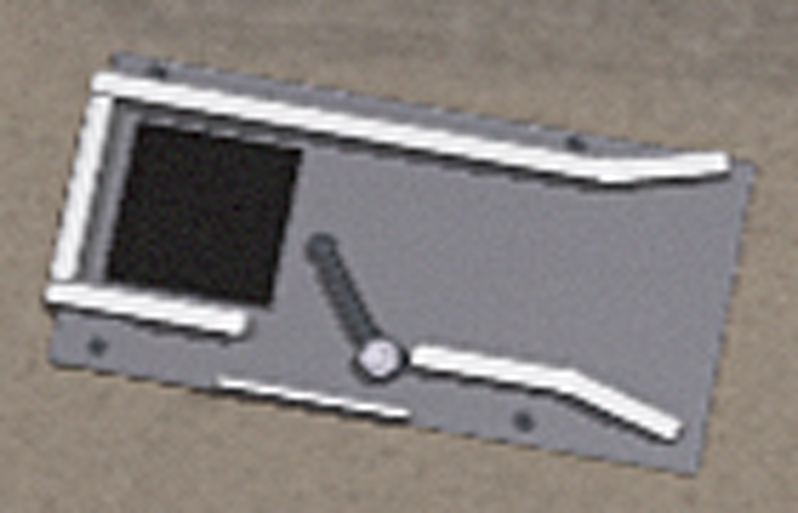

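View pics/sidez.png

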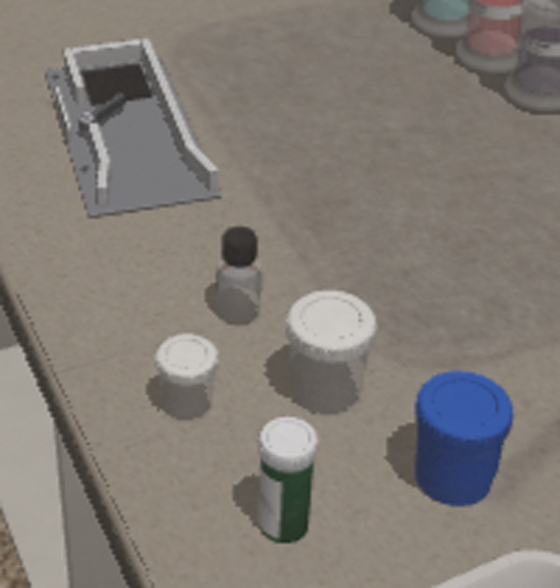

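```bash
python3 - <<'E'
from h import *
z2=lambda u,v:((u+.5)/5.7-.5+145,(v+.5)/5.7-.5+195)
im=cv2.imread("pics/top0.png")
pl=[ray("top",z2(*p),4)[:2] for p in [(115,52),(755,160),(697,473),(50,362)]]
for i in range(4): print(pl[i].round(1),np.linalg.norm(pl[i]-pl[(i+1)%4]).round(1))
ce=np.mean(pl,0)
ex=(pl[0]+pl[3]-pl[1]-pl[2]);ex/=np.linalg.norm(ex); ey=np.array([-ex[1],ex[0]])
print("centre",ce,"ex",ex,"ey",ey, "yaw",np.degrees(np.arctan2(ex[1],ex[0])))
f=lambda q:np.array([(q-ce)@ex,(q-ce)@ey]).round(1)
for n,p,z in [("pivot",(380,358),24),("tip",(321,247),22),("railR bend",(615,172),24),("railR end",(728,162),24),("railR far",(97,85),24),("railL bend",(567,381),24),("railLstart",(413,357),24),("Lend",(676,430),24),("bayL",(50,294),24),("bayLe",(243,325),24)]:
    print(n,f(ray("top",z2(*p),z)[:2]))
# side view check of cup cap centre
s=cv2.imread("pics/side0.png")
print("side cap proj",proj("side",[460.9,-181.1,70]),"seen approx",(250+331/2.8,170+322/2.8))
for lx,ly in [(-115,-56),(-115,56),(115,-56),(115,56)]:
    P=np.r_[ce+ex*lx+ey*ly,4]; u=proj("side",P); print((u-[250,170])*2.8)
E
```

```text
[515.3 277.2] 228.9
[483.1  50.6] 111.9
[372.4  66.7] 228.1
[404.9 292.5] 111.5
centre [443.91539477 171.764671  ] ex [0.14163346 0.98991917] ey [-0.98991917  0.14163346] yaw 81.85762116242414
pivot [-2.2 36.8]
tip [25.6  2.3]
railR bend [-69.3 -40.2]
railR end [-107.   -50.3]
railR far [112.2 -39.9]
railL bend [-66.5  33.8]
railLstart [-13.2  34.5]
Lend [-106.1   44. ]
bayL [112.9  34.1]
bayLe [46.  33.5]
side cap proj [368.42067673 283.17388847] seen approx (368.2142857142857, 285.0)
[223.17143938 193.76155978]
[ 89.91409948 214.85561186]
[159.79140142  52.77993542]
[44.1021314  68.66285704]
```

send_rows(commands="-1 0.0145 -0.048 0 0 0 0;-1 0.0145 -0.048 0 0 0 0;-1 0.0145 -0.048 0 0 0 0;-1 0.0145 -0.048 0 0 0 0;-1 0.0145 -0.048 0 0 0 0;-1 0.0145 -0.048 0 0 0 0;-1 0.0145 -0.048 0 0 0 0;-1 0.0145 -0.048 0 0 0 0;-1 0.0145 -0.048 0 0 0 0;-1 0.0145 -0.048 0 0 0 0;-1 0.0145 -0.048 0 0 0 0;-1 0 0 0 0 0 0")

```text
time_s: 1.35
ee_pos: [409.6, -18.1, 242.5]
orientation: [[0.44, 0.002, -0.898], [0.898, -0.004, 0.44], [-0.003, -1.0, -0.003]]
contact_force: [0.4, -0.3, -0.2]
finger_gap: 85.7
```

send_rows(commands="-1 0.015 -0.047 0 0 0 0;-1 0.015 -0.047 0 0 0 0;-1 0.012 -0.04 0 0 0 0;-1 0.005 -0.02 0 0 0 0;-1 0.004 -0.01 0 0 0 0;-1 0 0 0 0 0 0")

```text
time_s: 1.95
ee_pos: [459.5, -180.8, 241.0]
orientation: [[0.44, 0.0, -0.898], [0.898, -0.0, 0.44], [0.0, -1.0, -0.0]]
contact_force: [-0.0, -0.2, -0.5]
finger_gap: 85.4
```

```bash
python3 - <<'E'
from h import *
s=manip.get_state(); c=manip.calibration("wrist"); im=manip.camera("wrist"); 
print(s["ee_pos"],s["orientation"].round(3)); 
cv2.imwrite("pics/w1.png",im[:,:,::-1])
np.save("w1c.npy",c)
print("expected cap",proj("wrist",[460.9,-181.1,70],c))
E
```

```text
[ 459.48716553 -180.83056257  241.0131156 ] [[ 0.44   0.    -0.898]
 [ 0.898 -0.     0.44 ]
 [ 0.    -1.    -0.   ]]
expected cap [323.52979145 227.41412529]
```

View pics/w1.png

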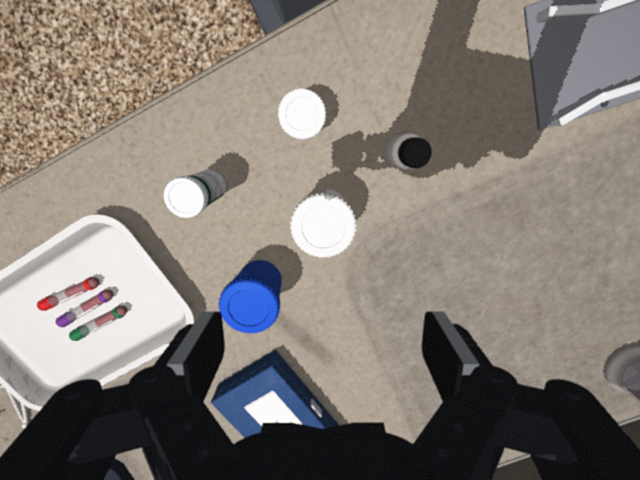

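send_rows(commands="-1 0 0 -0.045 0 0 0;-1 0 0 -0.045 0 0 0;-1 0 0 -0.045 0 0 0;-1 0.001 0 -0.035 0 0 0;-1 0 0 -0.012 0 0 0;-1 0 0 0 0 0 0")

```text
time_s: 2.6
ee_pos: [460.5, -170.1, 57.3]
orientation: [[0.431, 0.005, -0.902], [0.902, -0.001, 0.431], [0.001, -1.0, -0.005]]
contact_force: [1.1, 0.3, -0.6]
finger_gap: 85.7
```

```bash
python3 - <<'E'
from h import *
im=manip.camera("wrist"); cv2.imwrite("pics/w2.png",im[:,:,::-1])
s=manip.get_state();print(s["ee_pos"])
E
```

```text
[ 461.00474368 -170.46815141   58.18735808]
```

View pics/w2.png

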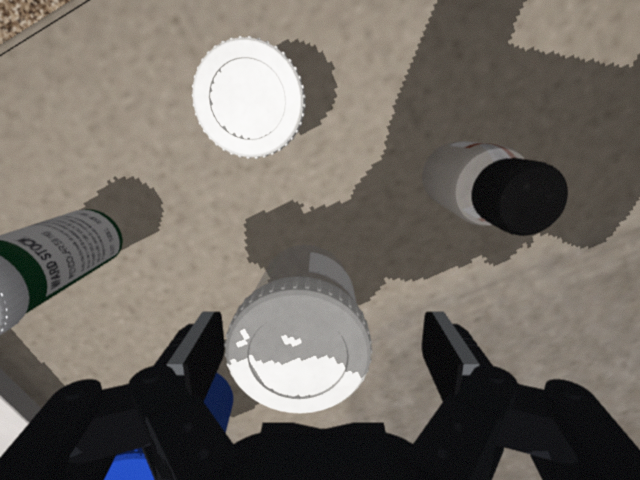

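send_rows(commands="-1 -0.001 -0.005 -0.002 0 0 0;-1 0 -0.005 -0.001 0 0 0;-1 0 0 0 0 0 0")

```text
time_s: 2.95
ee_pos: [463.3, -182.6, 60.1]
orientation: [[0.43, 0.014, -0.903], [0.903, -0.007, 0.43], [-0.0, -1.0, -0.015]]
contact_force: [0.1, -0.2, 0.8]
finger_gap: 84.9
```

```bash
python3 - <<'E'
from h import *
im=manip.camera("wrist"); cv2.imwrite("pics/w3.png",im[:,:,::-1])
s=manip.get_state();print(s["ee_pos"])
E
```

```text
[ 463.38645504 -182.49673084   60.18237659]
```

View pics/w3.png

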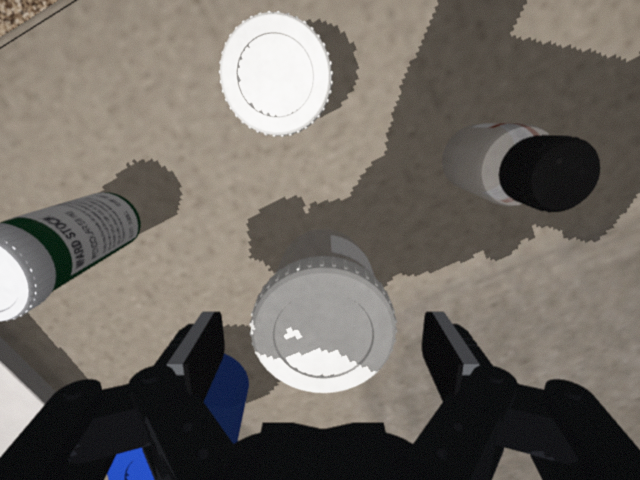

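send_rows(commands="-1 -0.004 0.002 -0.005 0 0 0;-1 0 0 0 0 0 0;-1 0 0 0 0 0 0")

```text
time_s: 3.3
ee_pos: [459.7, -181.3, 56.2]
orientation: [[0.431, 0.016, -0.902], [0.902, -0.008, 0.431], [-0.001, -1.0, -0.018]]
contact_force: [0.1, -0.2, -0.3]
finger_gap: 85.6
```

```bash
python3 - <<'E'
from h import *
c=manip.calibration("wrist");im=manip.camera("wrist"); cv2.imwrite("pics/w4.png",im[:,:,::-1])
s=manip.get_state();print(s["ee_pos"]);p=s["ee_pos"].copy();p[2]=70;print(proj("wrist",p,c))
E
```

```text
[ 459.57060797 -181.10697493   56.02612889]
[323.14983885 349.07892384]
```

View pics/w4.png

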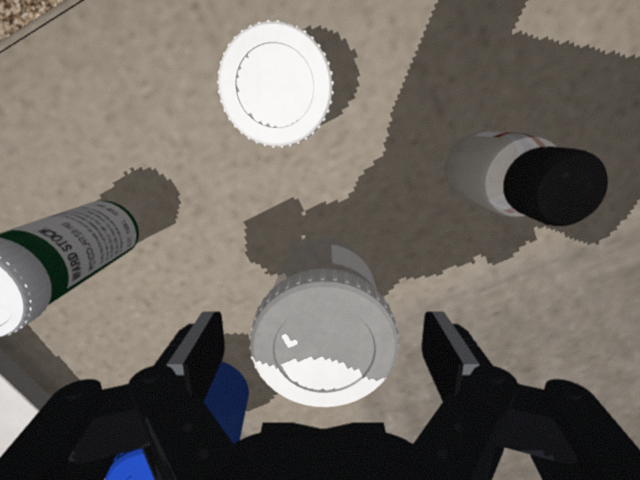

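send_rows(commands="-1 0 0 0 0.06 0.11 0;-1 0 0 0 0 0 0;0.2 0 0 0 0 0 0;1 0 0 0 0 0 0;1 0 0 0 0 0 0;1 0 0 0 0 0 0;1 0 0 0 0 0 0;1 0 0 0 0 0 0")

```text
time_s: 4.15
ee_pos: [460.0, -181.2, 56.4]
orientation: [[0.43, -0.001, -0.903], [0.903, 0.001, 0.43], [0.0, -1.0, 0.001]]
contact_force: [-0.7, -0.1, 1.7]
finger_gap: 57.3
```

send_rows(commands="1 0 0 0 0 0 0;1 0 0 0.02 0 0 0;1 0 0 0.04 0 0 0;1 0 0 0.045 0 0 0;1 0 0 0.02 0 0 0;1 0 0 0 0 0 0")

```text
time_s: 4.75
ee_pos: [456.6, -178.9, 182.3]
orientation: [[0.431, -0.007, -0.902], [0.903, 0.006, 0.431], [0.002, -1.0, 0.009]]
contact_force: [-0.1, -0.1, -1.5]
finger_gap: 57.0
```

```bash
python3 - <<'E'
from h import *
im=manip.camera("side"); cv2.imwrite("pics/s5.png",im[:,:,::-1])
s=manip.get_state();print(s["ee_pos"],s["finger_gap"])
E
```

```text
[ 456.12260604 -178.58239329  180.90055014] 57.32874836179621
```

View pics/s5.png

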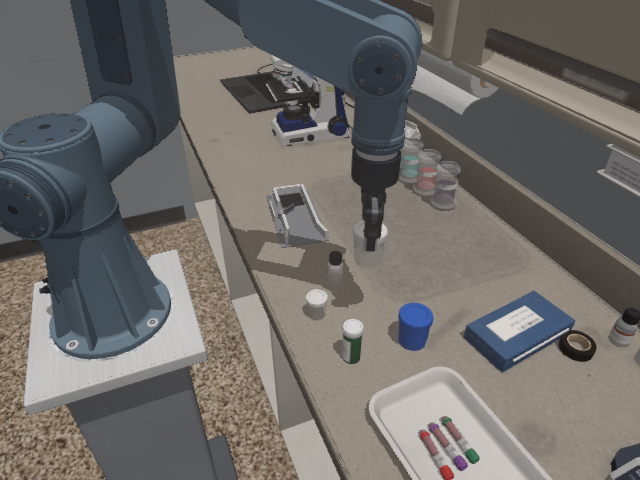

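send_rows(commands="1 -0.003 0.03 0 0 0 0;1 -0.003 0.045 0 0 0 0;1 -0.003 0.045 0 0 0 0;1 -0.003 0.045 0 0 0 0;1 -0.003 0.045 0 0 0 0;1 -0.002 0.04 0 0 0 0;1 0 0.02 0 0 0 0;1 0 0 0 0 0 0;1 0 0 0 0 0 0")

```text
time_s: 5.7
ee_pos: [426.6, 101.2, 162.9]
orientation: [[0.434, -0.034, -0.9], [0.901, 0.011, 0.434], [-0.004, -0.999, 0.035]]
contact_force: [0.7, -1.0, -1.7]
finger_gap: 57.3
```

send_rows(commands="1 0.005 -0.003 0 -0.08 -0.24 0;1 0.004 -0.003 -0.02 0 0 0;1 0 0 -0.02 0 0 0;1 0 0 0 0 0 0;1 0 0 0 0 0 0")

```text
time_s: 6.2
ee_pos: [434.6, 89.6, 118.3]
orientation: [[0.44, -0.005, -0.898], [0.898, -0.002, 0.44], [-0.003, -1.0, 0.004]]
contact_force: [0.7, -0.0, -0.7]
finger_gap: 57.2
```

```bash
python3 - <<'E'
from h import *
s=manip.get_state();c=manip.calibration("wrist")
for n in ["wrist","side","top"]:
    im=manip.camera(n); cv2.imwrite(f"pics/{n}6.png",im[:,:,::-1])
print(s["ee_pos"],s["orientation"].round(3))
O=np.array([446.6,169.1]);ex=np.array([.1416,.9899]);ey=np.array([-.9899,.1416])
for q,z in [((-105,-46),24),((-65,-36),24),((108,-36),24),((-105,46),24),((-65,36),24),((0,40),24)]:
    print(q,proj("wrist",np.r_[O+ex*q[0]+ey*q[1],z],c).round(0))
r=s["ee_pos"][:2]-O; print("lane",r@ex,r@ey)
E
```

```text
[434.64028885  89.60759785 118.30944834] [[ 0.44  -0.005 -0.898]
 [ 0.898 -0.002  0.44 ]
 [-0.003 -1.     0.004]]
(-105, -46) [311. 322.]
(-65, -36) [360. 295.]
(108, -36) [611. 223.]
(-105, 46) [266. 204.]
(-65, 36) [329. 200.]
(0, 40) [426. 162.]
lane -80.38302398562786 0.5827939272924448
```

View pics/wrist6.png

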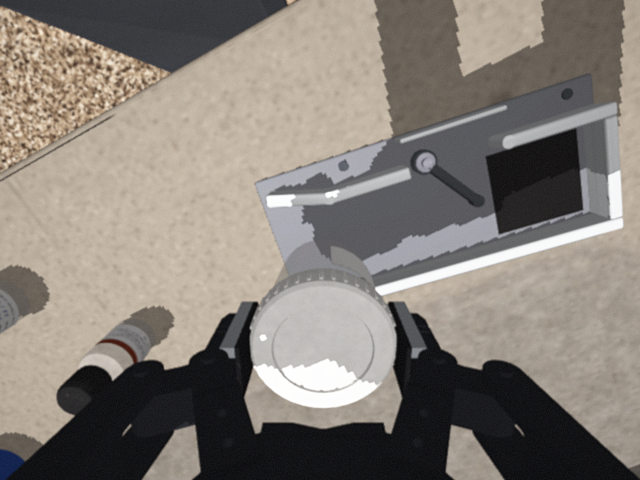

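View pics/side6.png

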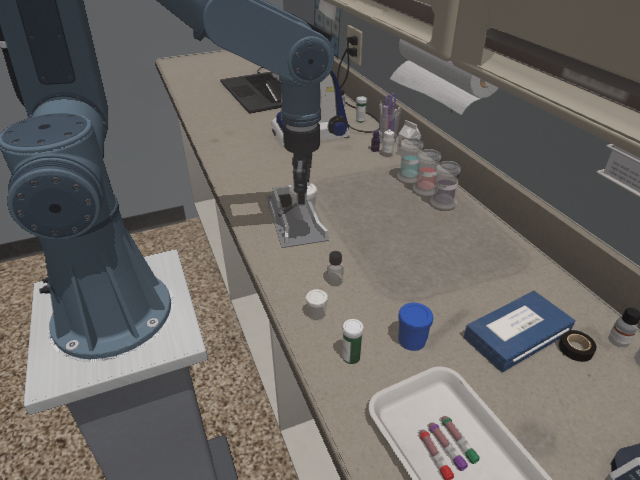

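View pics/top6.png

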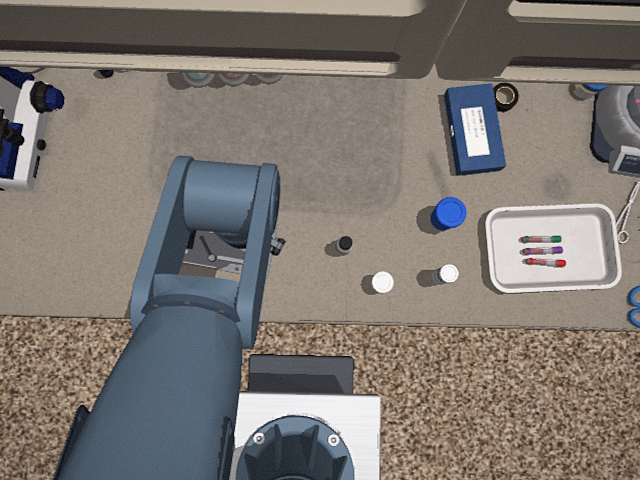

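send_rows(commands="1 0 0.001 -0.015 0 0 0;1 0 0.001 -0.015 0 0 0;1 0 0.001 -0.01 0 0 0;1 0 0 -0.005 0 0 0;1 0 0 0 0 0 0;1 0 0 0 0 0 0")

```text
time_s: 6.95
ee_pos: [439.2, 92.8, 77.3]
orientation: [[0.439, 0.006, -0.899], [0.899, -0.002, 0.439], [0.001, -1.0, -0.007]]
contact_force: [0.1, -0.3, -0.7]
finger_gap: 57.1
```

send_rows(commands="1 -0.0035 0 -0.004 0 0.04 0;1 0 0 -0.004 0 0 0;1 0 0 -0.003 0 0 0;1 0 0 0 0 0 0;1 0 0 0 0 0 0")

```text
time_s: 7.45
ee_pos: [436.4, 92.7, 66.6]
orientation: [[0.439, 0.003, -0.899], [0.899, -0.002, 0.439], [-0.001, -1.0, -0.004]]
contact_force: [-0.6, -0.4, -1.8]
finger_gap: 57.6
```

send_rows(commands="1 0 0 -0.003 0 0 0;1 0 0 -0.002 0 0 0;1 0 0 -0.001 0 0 0;1 0 0 0 0 0 0")

```text
time_s: 7.85
ee_pos: [436.8, 92.6, 60.4]
orientation: [[0.439, 0.004, -0.899], [0.899, -0.002, 0.439], [-0.001, -1.0, -0.004]]
contact_force: [0.5, -0.4, 0.5]
finger_gap: 57.0
```

send_rows(commands="1 0 0 -0.001 0 0 0;1 0 0 0 0 0 0;1 0 0 0 0 0 0")

```text
time_s: 8.15
ee_pos: [437.6, 92.5, 60.7]
orientation: [[0.439, 0.005, -0.899], [0.899, -0.003, 0.438], [-0.0, -1.0, -0.006]]
contact_force: [-0.5, -0.3, -1.8]
finger_gap: 57.4
```

```bash
python3 - <<'E'
from h import *
s=manip.get_state();c=manip.calibration("wrist")
im=manip.camera("wrist"); cv2.imwrite(f"pics/w7.png",im[:,:,::-1])
print(s["ee_pos"],s["contact_force"])
O=np.array([446.6,169.1]);ex=np.array([.1416,.9899]);ey=np.array([-.9899,.1416])
for q,z in [((-65,-36),24),((108,-36),24),((-105,46),24),((-65,36),24),((0,40),24),((28,5),22)]:
    print(q,proj("wrist",np.r_[O+ex*q[0]+ey*q[1],z],c).round(0))
E
```

```text
[437.63024722  92.49805358  60.69300073] [-0.52014889 -0.29377353 -1.80828681]
(-65, -36) [363. 339.]
(108, -36) [693. 248.]
(-105, 46) [239. 223.]
(-65, 36) [323. 218.]
(0, 40) [452. 169.]
(28, 5) [520. 219.]
```

View pics/w7.png

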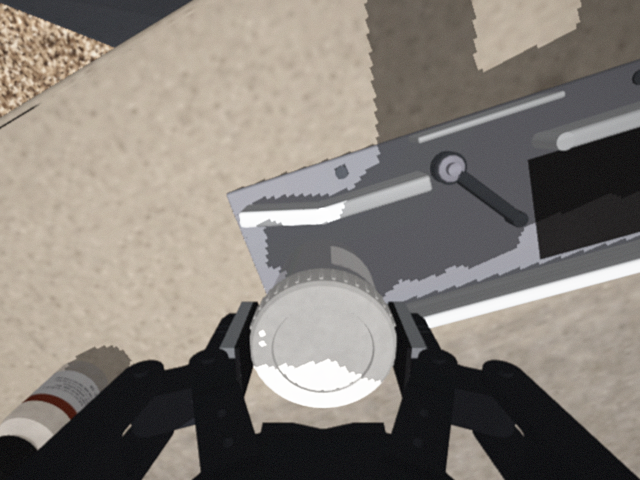

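send_rows(commands="1 -0.002 0 -0.002 0 0.03 0;1 0 0 -0.001 0 0 0;1 0 0 0 0 0 0")

```text
time_s: 8.5
ee_pos: [438.7, 92.2, 60.7]
orientation: [[0.438, 0.006, -0.899], [0.899, -0.004, 0.438], [-0.001, -1.0, -0.007]]
contact_force: [-0.0, 0.2, -1.1]
finger_gap: 56.9
```

send_rows(commands="1 -0.005 0 0 0 0.06 0;1 0 0 0 0 0 0")

```text
time_s: 8.7
ee_pos: [432.9, 92.2, 60.4]
orientation: [[0.438, -0.004, -0.899], [0.899, -0.004, 0.438], [-0.005, -1.0, 0.002]]
contact_force: [-0.9, -0.2, -0.2]
finger_gap: 57.3
```

send_rows(commands="1 0 0 -0.003 0 0 0;1 0 0 0 0 0 0")

```text
time_s: 8.9
ee_pos: [434.5, 92.0, 61.2]
orientation: [[0.437, -0.002, -0.899], [0.899, -0.005, 0.437], [-0.005, -1.0, 0.0]]
contact_force: [0.6, 0.2, -1.9]
finger_gap: 57.0
```

send_rows(commands="1 0 0 -0.004 0 0 0")

```text
time_s: 9.0
ee_pos: [436.1, 91.7, 60.1]
orientation: [[0.437, -0.0, -0.9], [0.9, -0.006, 0.437], [-0.005, -1.0, -0.002]]
contact_force: [-22.0, -1.2, 70.0]
finger_gap: 57.3
```

send_rows(commands="1 0 0 -0.004 0 0 0")

```text
time_s: 9.1
ee_pos: [437.3, 91.3, 60.3]
orientation: [[0.436, -0.001, -0.9], [0.9, -0.007, 0.436], [-0.007, -1.0, -0.003]]
contact_force: [-27.5, -1.6, 73.9]
finger_gap: 57.4
```

send_rows(commands="1 -0.002 0 0.001 0 0 0;1 0 0 0 0 0 0")

```text
time_s: 9.3
ee_pos: [436.4, 91.3, 63.0]
orientation: [[0.436, 0.002, -0.9], [0.9, -0.007, 0.436], [-0.006, -1.0, -0.005]]
contact_force: [-0.0, 1.3, -1.4]
finger_gap: 57.1
```

send_rows(commands="1 0.000 0.008 -0.0005 0 0 0;1 0.001 0.008 0 0 0 0;1 0.001 0.008 0 0 0 0")

```text
time_s: 9.6
ee_pos: [437.4, 116.3, 60.7]
orientation: [[0.438, 0.0, -0.899], [0.899, -0.007, 0.438], [-0.006, -1.0, -0.003]]
contact_force: [0.1, 0.9, -1.3]
finger_gap: 57.2
```

send_rows(commands="1 0.002 0.008 0 0.05 0 0;1 0.0015 0.008 0 0 0 0;1 0.0015 0.008 0 0 0 0")

```text
time_s: 9.9
ee_pos: [442.8, 142.4, 60.4]
orientation: [[0.436, -0.001, -0.9], [0.9, -0.001, 0.436], [-0.001, -1.0, 0.0]]
contact_force: [-0.8, -1.5, 1.3]
finger_gap: 57.3
```

send_rows(commands="1 0.001 0.007 0.0005 0 0 0;1 0.001 0.007 0 0 0 0;1 0.001 0.007 0 0 0 0")

```text
time_s: 10.2
ee_pos: [445.7, 166.1, 60.4]
orientation: [[0.436, -0.001, -0.9], [0.9, -0.0, 0.436], [-0.001, -1.0, 0.001]]
contact_force: [1.0, -1.8, 2.1]
finger_gap: 57.2
```

send_rows(commands="1 0.001 0.007 0.0005 0 0 0;1 0.001 0.007 0 0 0 0;1 0.001 0.007 0 0 0 0")

```text
time_s: 10.5
ee_pos: [448.7, 189.0, 60.6]
orientation: [[0.436, -0.002, -0.9], [0.9, -0.0, 0.436], [-0.001, -1.0, 0.001]]
contact_force: [-0.3, -0.5, -1.8]
finger_gap: 57.1
```

```bash
python3 - <<'E'
from h import *
s=manip.get_state();im=manip.camera("wrist"); cv2.imwrite(f"pics/w8.png",im[:,:,::-1])
print(s["ee_pos"],s["contact_force"])
E
```

```text
[448.71358587 189.02055407  60.60639455] [-0.3025771  -0.52503086 -1.82293479]
```

View pics/w8.png

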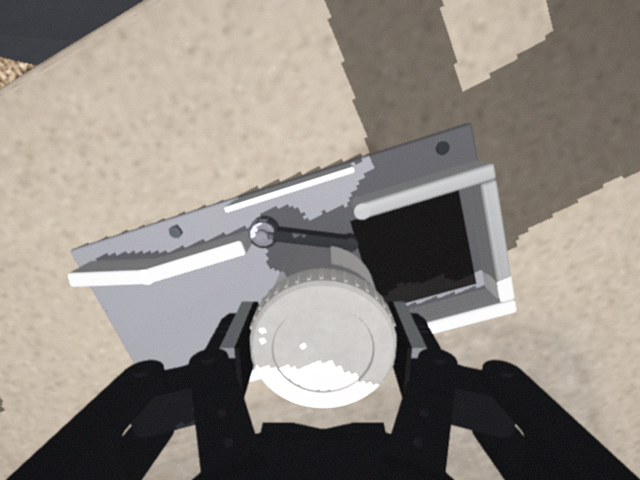

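send_rows(commands="1 0.001 0.007 0.0003 0 0 0;1 0.001 0.007 0 0 0 0;1 0.001 0.007 0 0 0 0;1 0.001 0.007 0 0 0 0")

```text
time_s: 10.95
ee_pos: [453.2, 219.7, 60.9]
orientation: [[0.436, -0.001, -0.9], [0.9, 0.0, 0.436], [-0.0, -1.0, 0.001]]
contact_force: [0.4, -0.4, -1.3]
finger_gap: 57.2
```

send_rows(commands="1 0.001 0.007 0 0 0 0;1 0.001 0.006 0 0 0 0;1 0.001 0.004 0 0 0 0;1 0 0 0 0 0 0;1 0 0 0 0 0 0")

```text
time_s: 11.45
ee_pos: [456.1, 239.6, 60.7]
orientation: [[0.435, -0.002, -0.9], [0.9, 0.001, 0.435], [-0.0, -1.0, 0.002]]
contact_force: [0.0, -0.1, -0.9]
finger_gap: 57.2
```

```bash
python3 - <<'E'
from h import *
s=manip.get_state();im=manip.camera("wrist"); cv2.imwrite(f"pics/w9.png",im[:,:,::-1])
r=s["ee_pos"][:2]-[446.6,169.1]
print(s["ee_pos"],s["contact_force"],"lane",r@[.1416,.9899],r@[-.9899,.1416])
E
```

```text
[456.11239801 239.60354637  60.71094549] [ 0.01555882 -0.06059333 -0.87829568] lane 71.13841610966584 0.5669793759997178
```

View pics/w9.png

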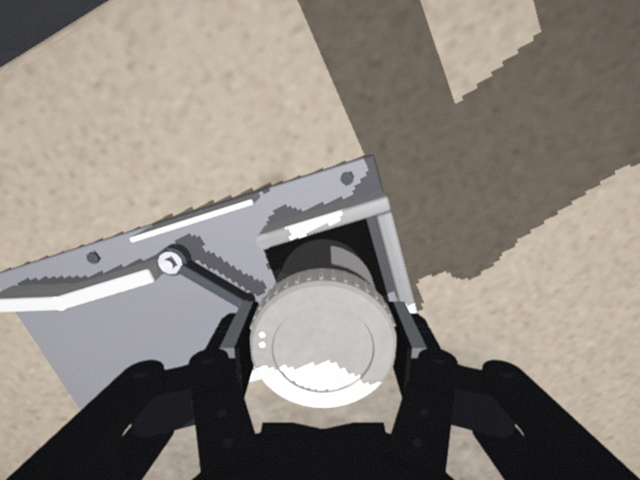

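send_rows(commands="0.5 0 0 0 0 0 0;0 0 0 0 0 0 0;-0.5 0 0 0 0 0 0;-1 0 0 0 0 0 0;-1 0 0 0 0 0 0;-1 0 0 0 0 0 0")

```text
time_s: 12.1
ee_pos: [456.6, 238.8, 61.2]
orientation: [[0.436, -0.001, -0.9], [0.9, 0.001, 0.436], [0.0, -1.0, 0.002]]
contact_force: [-0.8, 0.3, 1.4]
finger_gap: 85.2
```

```bash
python3 - <<'E'
from h import *
s=manip.get_state();im=manip.camera("wrist"); cv2.imwrite(f"pics/w10.png",im[:,:,::-1])
print(s["ee_pos"],s["contact_force"],s["finger_gap"])
E
```

```text
[456.59099447 238.78595711  61.22668392] [-0.77494406  0.32405792  1.36654038] 85.1802816237647
```

View pics/w10.png

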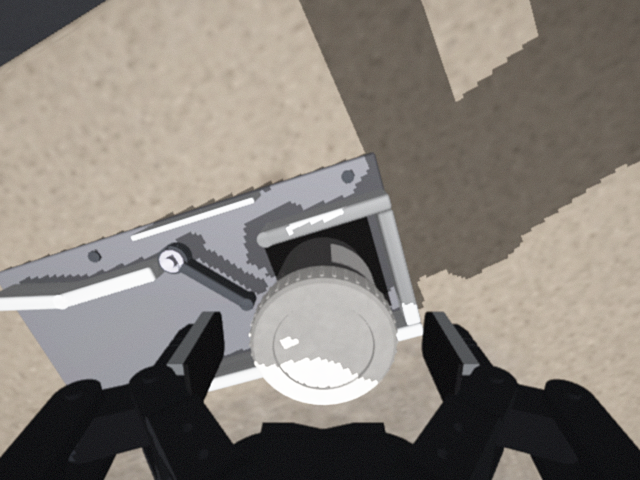

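send_rows(commands="-1 0 0 0.01 0 0 0;-1 0 0 0.01 0 0 0;-1 0 0 0.01 0 0 0")

```text
time_s: 12.45
ee_pos: [455.6, 238.5, 92.3]
orientation: [[0.436, -0.004, -0.9], [0.9, 0.0, 0.436], [-0.001, -1.0, 0.004]]
contact_force: [0.1, 0.1, -0.5]
finger_gap: 85.2
```

send_rows(commands="-1 0 0 0.015 0 0 0;-1 0 0 0.02 0 0 0;-1 0 0 0.03 0 0 0;-1 0 0 0.04 0 0 0;-1 0 0 0.03 0 0 0;-1 0 0 0.01 0 0 0;-1 0 0 0 0 0 0;-1 0 0 0 0 0 0")

```text
time_s: 13.25
ee_pos: [455.5, 238.7, 250.1]
orientation: [[0.436, 0.004, -0.9], [0.9, 0.002, 0.436], [0.004, -1.0, -0.003]]
contact_force: [-0.5, -0.3, -0.8]
finger_gap: 85.3
```

```bash
python3 - <<'E'
from h import *
s=manip.get_state();c=manip.calibration("wrist");im=manip.camera("wrist"); cv2.imwrite(f"pics/w11.png",im[:,:,::-1])
print(s["ee_pos"],s["contact_force"])
O=np.array([446.6,169.1]);ex=np.array([.1416,.9899]);ey=np.array([-.9899,.1416])
for q,z in [((0,40),24),((28,5),22),((70,0),74),((0,-36),24),((108,-36),24)]:
    print(q,proj("wrist",np.r_[O+ex*q[0]+ey*q[1],z],c).round(0))
im=manip.camera("side"); cv2.imwrite(f"pics/s11.png",cv2.resize(im[150:270,230:390,::-1],None,fx=4.5,fy=4.5))
E
```

```text
[455.49172968 238.70452915 250.05306814] [-0.52467841 -0.34107168 -0.80187147]
(0, 40) [246. 197.]
(28, 5) [283. 220.]
(70, 0) [323. 225.]
(0, -36) [272. 262.]
(108, -36) [367. 234.]
```

View pics/w11.png

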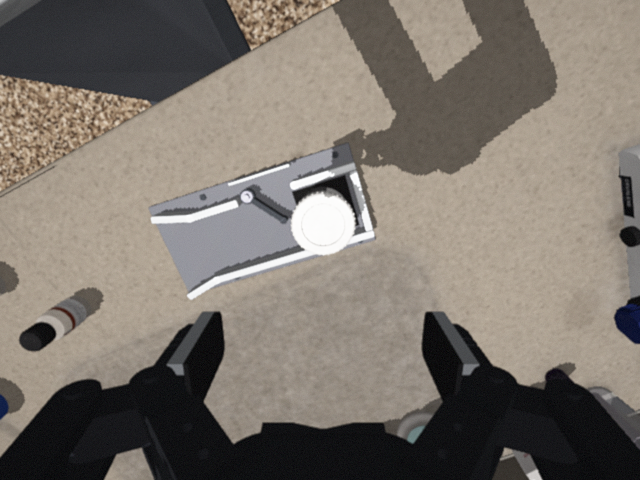

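View pics/s11.png

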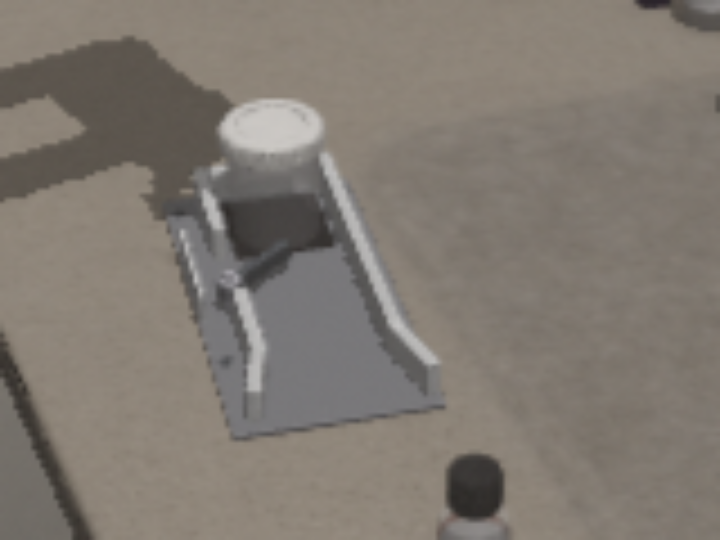

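```bash
python3 - <<'E'
from h import *
c=manip.calibration("wrist");im=manip.camera("wrist")
cv2.imwrite("pics/w12.png",cv2.resize(im[180:260,220:350,::-1],None,fx=6,fy=6,interpolation=cv2.INTER_CUBIC))
O=np.array([446.6,169.1]);ex=np.array([.1416,.9899]);ey=np.array([-.9899,.1416])
for a in [0,.12,.25,.4]:
    t0=np.arctan2(-35,28)+a; q=np.array([0,40])+44.8*np.array([np.cos(t0),np.sin(t0)])
    print(a,(proj("wrist",np.r_[O+ex*q[0]+ey*q[1],22],c)-[220,180])*6)
print((proj("wrist",np.r_[O+ey*40,24],c)-[220,180])*6)
E
```

```text
0 [382.46530872 243.50659079]
0.12 [396.92264317 217.79619545]
0.25 [408.93808396 187.88738842]
0.4 [417.7781053  151.30377977]
[158.77429814 105.83711755]
```

View pics/w12.png

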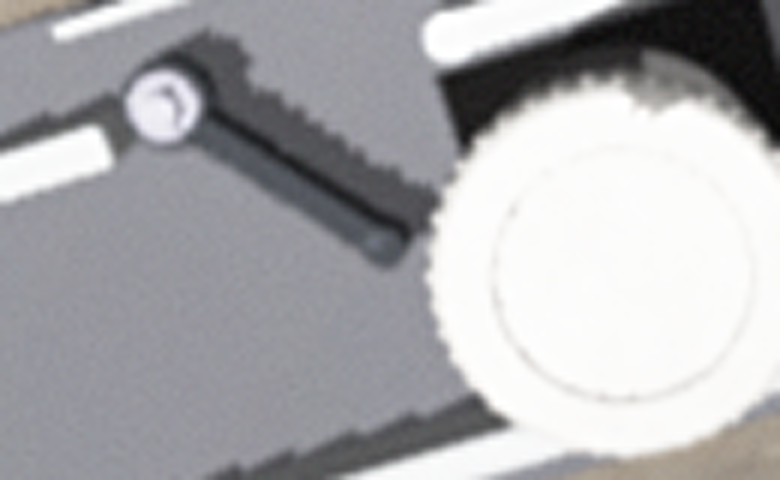

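The pivot shows at (165,105) in the crop and the tip at (384,243). The prediction for a fully shut pawl was (382,244). The cup is clear of the tip and the gripper is well above everything, so I'm handing in.

```bash
python3 -c "
from station import manip
print(manip.job_done())"
```

```text
the job is handed in; nothing more can be done
None
```

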